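Load the water-filter cartridge through its sprung flap

ROBOT

A 6-joint arm with a two-finger parallel gripper is mounted at the origin on a cart in front of the work surface, level with it; the furniture and walls round the work are solid. World frame = base frame: x ahead of the robot, y to its left, z up, the work surface at z = 0. Lengths are in m, angles in rad, forces in N, time in s.
With the tool pointing down it reaches from about 0.375 to 0.9 m from the base axis. Payload 3.1 kg.
Tool frame: the origin (TCP) lies on the centre line of the jaws, within the pads' length; the fingertips stand robot.tip_reach ahead of it and the grasp point (between the pads) lies 8 mm behind it (robot.tip_reach is the distance from the TCP to the fingertips, in m); z points along the fingers, y is the line along which they close (so a half turn about z gives the same grasp; the last joint's range is limited). The gripper opens to 87 mm and grips with 3 to 60 N. Pads are 19 mm wide; open, the fingers measure 117 mm over their backs; the gripper's body (75 mm by 190 mm) begins 51 mm behind the grasp point.
Start: joints at [-1.526, 0.527, 1.433, -0, 1.181, -0.178], TCP at [0.139, -0.609, 0.234] pointing down, gripper open.
Joint ranges: [-3.08, 3.08], [-0.75, 2.2], [0.22, 2.44], [-1.43, 4.57], [0, 2.65], [-2.85, 2.85]. Speed limits (rad/s): [2.79, 2.79, 3.14, 3.14, 3.14, 3.14].

INTERFACE

Orientations are given as a unit quaternion [x, y, z, w].
In Python, from rig import robot gives the robot as it stands.
- The arm moves only by the tool jog_arm, never from a script. Its argument "motion" is one flat list of numbers, 7 for each row, row after row: the shift along the tool's x, y, z scaled (see below), then the turn, a rotation vector about the tool's x, y, z scaled (see below), then the gripper's target within -1 to 1 (shut at 1, half-way at 0, fully open at -1). In form: [x, y, z, rx, ry, rz, hand, x, y, z, rx, ry, rz, hand, ...]. A call has 1 to 12 rows; each row shifts and turns the commanded pose from where the row before left it, along the tool's axes as they then stand; what a row does not reach is not made up. The controller multiplies each number of a shift by 4 cm and each number of a turn by 4 degrees. A row lasts 1/8 s, in which the tool goes at most 62.5 mm and 10.7 degrees, less where a joint would pass 70% of its speed; a pose out of reach is approached as far as the arm can. A call with a number of a shift or a turn outside -1 to 1 is refused whole. A call with a gripper value outside its range is refused whole. The fingers move at their own pace and stop on an object; "grip_force" is the grip in N (left out, the last holds). Time passes only in rows, so rows that do not move let the fingers close. It gives the time, the measured TCP pose, the force, the opening and the grip force at its end, in the units of the state.
- robot.get_obs(): the state, without advancing time (a new reading comes with each control period).
- robot.camera(name): name is "scene" or "top" or "wrist"; returns the picture (480x640x3 uint8, blue, green, red); there is no depth.
- robot.calibration(name): a dict with "fx", "fy", "cx", "cy" (pixels), "dist_coeffs" ([k1, k2, p1, p2, k3] as OpenCV has them; the pictures are not rectified), "R" (3x3) and "t" (3): a world point X has camera coordinates R X + t; the wrist camera has in their place "T_tool_cam" (4x4, takes a point from camera to tool coordinates, whose origin is the TCP and whose axes are the flange's). Camera axes: x right, y down, z forward; pixel columns grow to the right and rows downward; lengths in m; the calibration is good to about 2 mm. A picture is of the moment at which its call begins: read the wrist's pose just before it. calibration takes no time and is no camera call.
- robot.hand_in(): hands the job in; it is judged then, once.
The state is a dict: "time": time; "q": joint angles; "joint_velocities": joint speeds; "joint_torque": joint torques, N m; "position": TCP position; "tool_rot": TCP orientation; "ft_force": force on the tool from outside, world axes, zero at the start; "moment": the same for the moment, N m; "grip_width": finger opening in m; "grip_force": force on a finger pad.
Only numpy, scipy, OpenCV 4.12 (cv2) and the standard library are available. Lean on these libraries where they do the work, as an engineer would, in place of code of your own. Each camera call takes 0.05 s, during which the arm holds its last target. There are 200 camera calls.

TASK

Load the filter cartridge into the water filter: holding it upright by its fin, slide it in through the sprung orange flap, so that the cartridge itself pushes the flap open, and press it against the spring nozzle at the back of the bay with a firm push of about 12 N, held for a moment, never as much as 20 N. Then let go and leave it standing in the bay with the flap swung fully shut behind it. Leave the spice jar, the tumbler and the salt shaker as they stand.

Things in the scene. Friction and masses are not known exactly. Their poses are not given: they have to be found in the camera images.
- cartridge: Loose filter cartridge, about 0.22 kg, upright: white drum 50 mm across, 42 mm high, blue band; on it a blue upright grip fin, 40 mm long (its x), 16 mm thick (its y), from 42 to 102 mm height. Origin: centre of underside; z up. A half turn makes no difference. In the bay keep the fingertips more than 55 mm above its underside, clear of the roof.
- filter_base: Fixed water-filter base; place and yaw vary. Origin: middle of the bay's mouth, at worktop level; x runs into the bay, y to the left looking in, z up. Grey plate 6 mm thick (bay floor: z = 6), x = -80 to 210, 100 mm wide; before x = 0 it is an open apron to set the cartridge on. White walls and roof over x = 0 to 160. The way in is along y = 0.
- bay_roof (a point): Middle of the roof slot's front end (base x = 0, y = 0, z = 57). Roof underside at z = 51 (3 mm above the standing drum), top at 57 (blue trim to 59). The slot, y = -15 to 15, runs the roof's whole length and is open to the front: the fin sticks up through it, the drum does not pass it. Its axes are the base's.
- pocket (a point): Start of the pocket, on the bay's floor (base x = 80, y = 0, z = 6). Clear width of the bay: y = -27 to 39 for the first 65 mm (room for the flap), then a lead-in, and from x = 80 a pocket of y = -27 to 27 (2 mm play each side of the drum). The flap can swing shut behind the cartridge once its centre is beyond x = 77.
- flap (a joint): Angle of the orange flap in the mouth (58 mm long, 40 high, 4 thick; upright hinge at base x = 1, y = 34): 0 = shut across the mouth, grows to 1.55 as it swings inward against the left wall. A spring closes it (0.05 Nm shut, 0.16 Nm open: 1 to 4 N at the cartridge); it cannot swing outward.
- flap_edge (a point): Middle of the flap's free edge, 58 mm from the hinge, 23 mm above the base plate.
- press_unit: White end block at the back of the bay (50 x 84 x 50 mm), fixed to the base; origin: lower edge of its front face, middle (base x = 155, z = 6). A nozzle with a black rubber disc, 32 mm across, points from it at the mouth. At about 5 N the disc begins to yield, then adds 3 N per mm, up to 6 mm to a hard stop; let go, it springs back a few mm.
- nozzle_axis (a point): Point on the nozzle's axis in the end block's front face (base x = 155, z = 30). It does not move with the disc: the disc's resting face stands 13 to 49 mm before it (x = 106 to 142), so it meets the cartridge when the cartridge's centre is at x = 81 to 117. This setting differs every time and must be felt.
- spice_jar: Bystander: spice jar with black cap, 45 mm wide, 105 mm high; origin at the centre of its underside.
- tumbler: Bystander: clear glass tumbler, 76 mm wide, 86 mm high; origin at the centre of its underside.
- salt: Bystander: salt shaker, 44 mm wide, 90 mm high; origin at the centre of its underside.
Not all that is in view belongs to the job. Leave any purple or red look-alike of the cartridge alone.

How it is judged:
On the way, in this order (a step that is already met when the one before it is completed fails the run):
1. the cartridge, upright in the mouth, has pushed the flap open by more than 0.8 rad (value of joint flap above 0.8 rad and x of cartridge in the frame of filter_base between -0.005 and 0.07 m and z of cartridge in the frame of filter_base below 0.02 m and angle between cartridge's own z axis and vertical below 0.2 rad), for 0.1 s.
2. the cartridge, inside the bay, is pressed against the nozzle of the end block with more than 8 N for 0.2 s (contact force between cartridge and press_unit above 8 N and x of cartridge in the frame of filter_base above 0.077 m), for 0.2 s.
At the end, for the whole second after the job is handed in: The flap is shut (within 0.06 rad) and the cartridge stands released, upright (within 0.08 rad) and still on the floor of the bay, its centre 70 to 130 mm behind the mouth and within 8 mm of the bay's middle line (value of joint flap below 0.06 rad and x of cartridge in the frame of filter_base between 0.07 and 0.13 m and y of cartridge in the frame of filter_base between -0.008 and 0.008 m and z of cartridge in the frame of filter_base below 0.01 m and angle between cartridge's own z axis and vertical below 0.08 rad and linear speed of cartridge below 0.01 m/s); the robot touches nothing.
It fails at once if the cartridge is pressed against the nozzle of the end block with more than 20 N (contact force between cartridge and press_unit above 20 N).
It fails at once if the spice jar is moved more than 30 mm or tipped (distance of spice_jar from where it was at the start of the episode above 0.03 m or angle between spice_jar's own z axis and vertical above 0.35 rad).
It fails at once if the glass tumbler is moved more than 30 mm or tipped (distance of tumbler from where it was at the start of the episode above 0.03 m or angle between tumbler's own z axis and vertical above 0.35 rad).
It fails at once if the salt shaker is moved more than 30 mm or tipped (distance of salt from where it was at the start of the episode above 0.03 m or angle between salt's own z axis and vertical above 0.35 rad).
It also fails if it takes over 58 s, if anything falls off the work surface, if the arm or the gripper's body presses on something with over 40 N, if the wrist force passes 120 N, or if a joint passes its speed limit or range.

## Working session

There is one attempt and no reset: what is moved stays moved. The work goes in short steps, Python scripts to look and compute and a tool call to move; the robot and the scene stay as the last step left them, time stands still between calls to the robot, and variables do not carry over. Pictures are saved under pics/ and viewed, at most 10 in all, crops included, and the job is handed in when it is done.

Besides the shell and the picture viewer there is one more tool, called as name(argument=value, ...) on one line, values as JSON. jog_arm: Moves the arm, as the interface text tells. Shifts and turns lie within -1 to 1; 1 stands for 4 cm of shift or 4 degrees of turn. Its arguments: {"type":"object","properties":{"motion":{"type":"array","items":{"type":"number"}},"grip_force":{"type":"number"}},"required":["motion"]}

```bash
ls; mkdir -p pics
python3 - <<'E'
from rig import robot
import cv2,numpy as np
o=robot.get_obs();print(o);print(robot.tip_reach)
a=robot.camera("scene");b=robot.camera("top")
cv2.imwrite("pics/s0.png",a);cv2.imwrite("pics/t0.png",b)
for n in("scene","top","wrist"):print(n,robot.calibration(n))
E
```

```text
pics
{'time': 0.0, 'q': array([-1.52550828e+00,  5.28437112e-01,  1.43387379e+00, -3.97087943e-05,
        1.18139611e+00, -1.78467151e-01]), 'joint_velocities': array([ 8.96484043e-04,  5.91975597e-06, -2.61044910e-03,  9.98799286e-04,
       -7.78488725e-04, -2.88483928e-04]), 'joint_torque': array([ 4.13173202e-04, -4.40045035e+01, -1.76594549e+01,  6.33702613e-02,
        5.84321085e-02, -1.57035120e-04]), 'position': array([ 0.13868901, -0.60870469,  0.23259853]), 'tool_rot': array([ 9.93746827e-01,  1.11651804e-01,  5.20256901e-05, -1.05605760e-03]), 'ft_force': array([0.2765698 , 0.02477233, 0.84398871]), 'moment': array([-0.02804584,  0.00464501,  0.00253595]), 'grip_force': 0.0, 'grip_width': 0.08712892361600165}
0.011
scene {'fx': 606.1600241397227, 'fy': 606.1600241397227, 'cx': 314.76358010720537, 'cy': 237.85814808212865, 'dist_coeffs': array([-0.11167415,  0.        ,  0.        ,  0.        ,  0.        ]), 'R': array([[-0.89900958, -0.43746503,  0.02015235],
       [-0.25388464,  0.48314402, -0.8379227 ],
       [ 0.35682539, -0.75841691, -0.54541676]]), 't': array([0
[... 281 characters left out ...]
      [-0.99570481,  0.02249586, -0.08981017],
       [ 0.08922321, -0.02586383, -0.99567579]]), 't': array([0.01618935, 0.5483683 , 1.23192162])}
wrist {'fx': 419.6793121759872, 'fy': 419.6793121759872, 'cx': 324.04577216364584, 'cy': 238.55529183369723, 'dist_coeffs': array([-0.00211586,  0.        ,  0.        ,  0.        ,  0.        ]), 'T_tool_cam': array([[ 5.19789030e-04, -9.55496040e-01, -2.95003472e-01,
         8.18065870e-02],
       [ 9.99999681e-01,  6.75626342e-04, -4.26332032e-04,
        -4.96448773e-04],
       [ 6.06670684e-04, -2.95003156e-01,  9.55496086e-01,
        -1.52146249e-01],
       [ 0.00000000e+00,  0.00000000e+00,  0.00000000e+00,
         1.00000000e+00]])}
```

View pics/s0.png

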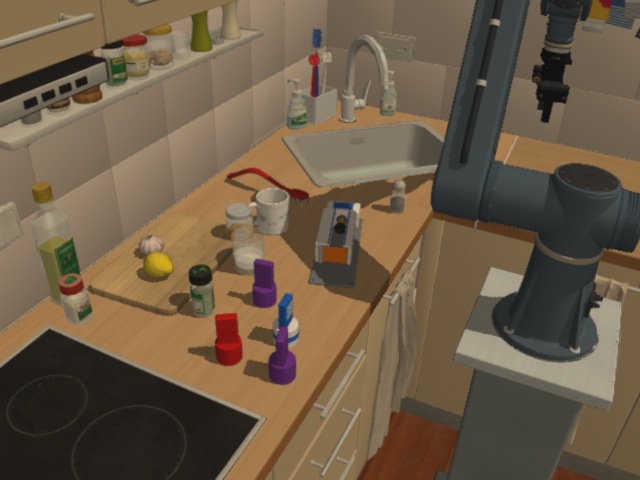

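View pics/t0.png

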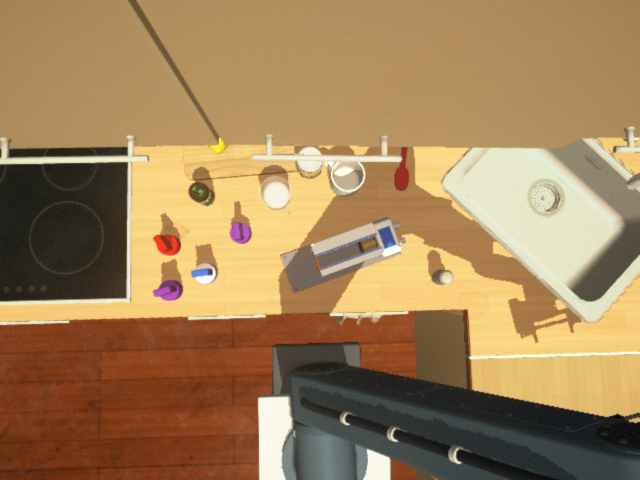

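Top view: the cartridge (white drum, blue fin) is near (204,272), with purple fins at (168,290) and (240,232) and a red one at (167,243). The base plate runs from (285,265) to (400,240), mouth near (316,262), and the salt shaker is at (443,277). I'll make rough estimates from the top view, then refine with the wrist camera.

```bash
cat > h.py <<'E'
from rig import robot
import cv2,numpy as np
from scipy.spatial.transform import Rotation as Ro
def cam(n,o=None):
    c=robot.calibration(n);K=np.array([[c['fx'],0,c['cx']],[0,c['fy'],c['cy']],[0,0,1]])
    if n=='wrist':
        T=np.array(c['T_tool_cam']);R=Ro.from_quat(o['tool_rot']).as_matrix()
        Rw=R@T[:3,:3];C=R@T[:3,3]+o['position']
    else: Rw=np.array(c['R']).T;C=-Rw@np.array(c['t'])
    return K,np.array(c['dist_coeffs']),Rw,C
def px2w(n,p,z,o=None):
    K,d,Rw,C=cam(n,o)
    u=cv2.undistortPoints(np.array(p,float).reshape(-1,1,2),K,d).reshape(-1,2)
    r=np.c_[u,np.ones(len(u))]@Rw.T
    return C+r*((z-C[2])/r[:,2])[:,None]
def w2px(n,X,o=None):
    K,d,Rw,C=cam(n,o)
    return cv2.projectPoints((np.array(X,float).reshape(-1,3)-C)@Rw,np.zeros(3),np.zeros(3),K,d)[0].reshape(-1,2)
def mask(im,lo,hi):
    return cv2.inRange(cv2.cvtColor(im,cv2.COLOR_BGR2HSV),lo,hi)
def blobs(m,amin=20):
    cs=cv2.findContours(m,cv2.RETR_EXTERNAL,cv2.CHAIN_APPROX_NONE)[0]
    return sorted([c for c in cs if cv2.contourArea(c)>amin],key=cv2.contourArea,reverse=True)
E
python3 - <<'E'
from h import *
t=cv2.imread('pics/t0.png')
for n,lo,hi in(('blue',(100,120,60),(125,255,255)),('orange',(3,170,120),(14,255,255)),('purple',(126,80,40),(150,255,255))):
    for c in blobs(mask(t,lo,hi),8):print(n,cv2.contourArea(c),cv2.minAreaRect(c))
print(px2w('top',[(204,272)],.08),px2w('top',[(283,254),(294,291)],0.006),px2w('top',[(316,262)],.057),px2w('top',[(388,237)],.057),px2w('top',[(443,277),(168,290),(240,232)],.08))
E
```

```text
blue 160.0 ((386.7413635253906, 237.10342407226562), (18.56953239440918, 9.841852188110352), 68.19859313964844)
blue 66.5 ((199.51995849609375, 272.6399841308594), (5.374011516571045, 15.556349754333496), 81.8698959350586)
orange 37448.0 ((207.72203063964844, 398.086181640625), (164.6417236328125, 417.2505798339844), 88.32352447509766)
orange 405.0 ((166.86138916015625, 244.61386108398438), (21.293794631958008, 26.46799087524414), 84.2894058227539)
orange 350.5 ((404.5, 469.5), (19.0, 27.0), 90.0)
orange 314.0 ((401.5, 168.5), (43.0, 13.0), 90.0)
orange 120.0 ((134.417236328125, 456.40692138671875), (22.0207576751709, 16.266000747680664), 3.3664608001708984)
orange 110.5 ((83.44811248779297, 428.19342041015625), (27.148263931274414, 9.55618953704834), 2.4895529747009277)
orange 46.0 ((61.13207244873047, 428.9622802734375), (5.49442195892334, 15.384381294250488), 74.05460357666016)
orange 39.5 ((89.0, 452.0), (6.0, 16.0), 90.0)
orange 35.5 ((51.961544036865234, 464.19232177734375), (5.262348175048828, 20.172332763671875), 74.74488067626953)
orange 31.0 ((88.5, 436.0), (4.0, 17.0), 90.0)
orange 18.5 ((84.36487579345703, 460.189208984375), (10.811030387878418, 7.091105937957764), 35.53767776489258)
orange 10.0 ((317.0000305175781, 262.5), (11.700427055358887, 1.5811386108398438), 71.56504821777344)
purple 161.0 ((165.8564453125, 292.4356689453125), (23.88089370727539, 13.034988403320312), 5.710593223571777)
purple 81.5 ((235.0, 230.5), (15.0, 8.0), 90.0)
purple 58.0 ((244.67306518554688, 233.6346435546875), (8.23687744140625, 16.66986846923828), 11.309932708740234)
[[0.45642969 0.27316611 0.08      ]] [[0.4977858  0.09095279 0.006     ]
 [0.40507931 0.06534058 0.006     ]] [[0.47423139 0.00992727 0.057     ]] [[ 0.53049891 -0.16589682  0.057     ]] [[ 0.43088366 -0.28909183  0.08      ]
 [ 0.41664587  0.35680285  0.08      ]
 [ 0.54856383  0.18815211  0.08      ]]
```

jog_arm(motion=[0.913, -0.27, 0, 0, 0, -0.787, 0, 0.913, -0.27, 0, 0, 0, -0.787, 0, 0.913, -0.27, 0, 0, 0, -0.787, 0, 0.913, -0.27, 0, 0, 0, -0.787, 0, 0.913, -0.27, 0, 0, 0, -0.787, 0, 0.913, -0.27, 0, 0, 0, -0.787, 0, 0.913, -0.27, 0, 0, 0, -0.787, 0, 0.913, -0.27, 0, 0, 0, -0.787, 0, 0.913, -0.27, 0, 0, 0, -0.787, 0, 0.913, -0.27, 0, 0, 0, -0.787, 0, 0.913, -0.27, 0, 0, 0, -0.787, 0, 0.913, -0.27, 0, 0, 0, -0.787, 0])

```text
time: 1.6
position: [0.4475, -0.282, 0.2332]
tool_rot: [0.904, 0.428, -0.0, -0.0]
ft_force: [1.1, 0.1, 1.1]
grip_width: 0.0433
grip_force: 0.0
```

jog_arm(motion=[0.913, -0.27, 0, 0, 0, -0.787, 0, 0.913, -0.27, 0, 0, 0, -0.787, 0, 0.913, -0.27, 0, 0, 0, -0.787, 0, 0.913, -0.27, 0, 0, 0, -0.787, 0, 0.913, -0.27, 0, 0, 0, -0.787, 0, 0.913, -0.27, 0, 0, 0, -0.787, 0])

```text
time: 2.35
position: [0.5062, -0.0622, 0.2332]
tool_rot: [0.821, 0.571, -0.0, -0.0]
ft_force: [0.8, -0.3, -0.1]
grip_width: 0.0435
grip_force: 0.0
```

Run:
```python
from h import *
o=robot.get_obs();print(o['position'],o['tool_rot'],abs(o['joint_velocities']).max())
im=robot.camera('wrist');cv2.imwrite('pics/w1.png',im);np.save('w1.npy',np.r_[o['position'],o['tool_rot']])
```

```text
[ 0.50615124 -0.06224238  0.23324964] [ 8.21199146e-01  5.70641653e-01 -1.38714698e-04 -2.18314219e-04] 0.5919714942417977
```

View pics/w1.png

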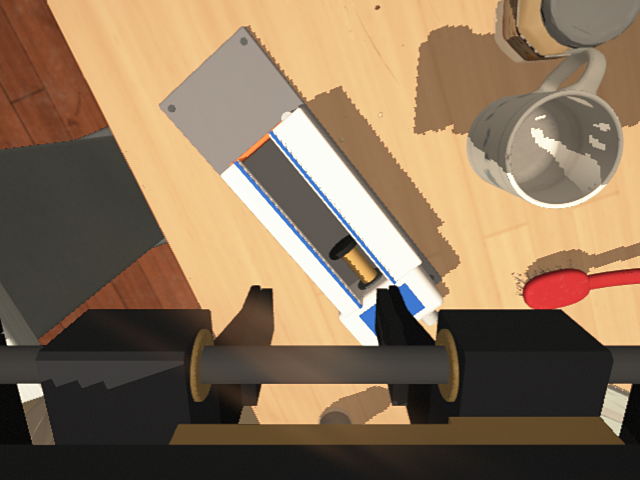

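jog_arm(motion=[0.913, -0.27, 0, 0, 0, -0.787, 0, 0.913, -0.27, 0, 0, 0, -0.787, 0, 0.913, -0.27, 0, 0, 0, -0.787, 0, 0.913, -0.27, 0, 0, 0, -0.787, 0, 0.913, -0.27, 0, 0, 0, -0.787, 0, 0.913, -0.27, 0, 0, 0, -0.787, 0, 0.913, -0.27, 0, 0, 0, -0.787, 0, 0.913, -0.27, 0, 0, 0, -0.787, 0, 0.913, -0.27, 0, 0, 0, -0.787, 0, 0, 0, 0, 0, 0, 0, 0])

```text
time: 3.65
position: [0.4543, 0.2737, 0.2332]
tool_rot: [0.656, 0.755, -0.0, -0.0]
ft_force: [0.5, -0.6, -0.3]
grip_width: 0.0435
grip_force: 0.0
```

Run:
```python
from h import *
o=robot.get_obs();print(o['position'],o['tool_rot'],abs(o['joint_velocities']).max(),o['q'])
im=robot.camera('wrist');cv2.imwrite('pics/w2.png',im);np.save('w2.npy',np.r_[o['position'],o['tool_rot']])
```

```text
[0.45427801 0.27369429 0.23320324] [ 6.55876538e-01  7.54867972e-01 -3.80188551e-04 -4.08681595e-04] 0.04611102033505965 [3.31204355e-01 4.01394714e-01 1.66897191e+00 3.72282090e-04
 1.07229346e+00 1.90916563e-01]
```

View pics/w2.png

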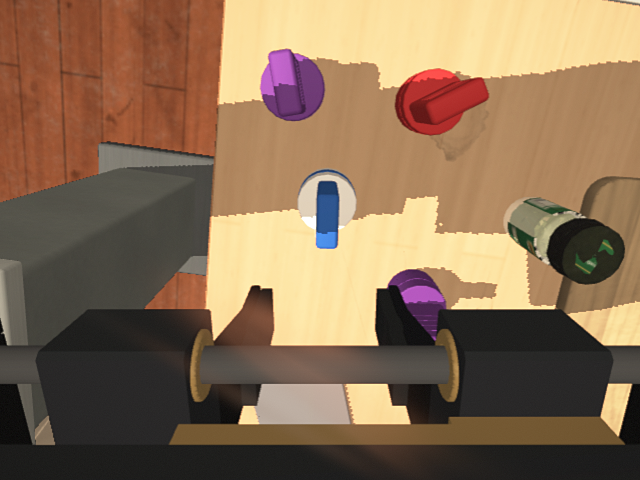

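w1 shows the base: plate front corners near (161,105) and (241,27), blue slot trims from (237,163) to (360,305) and (272,135) to (390,285), orange flap at (253,147). w2 shows the blue fin at cols 317–338, rows 182–248, on the drum centred near (327,200).

Run:
```python
from h import *
def ld(n):
    a=np.load(n+'.npy');return dict(position=a[:3],tool_rot=a[3:]),cv2.imread(f'pics/{n}.png')
o,im=ld('w2')
R=Ro.from_quat(o['tool_rot']).as_matrix();print('yaw',np.degrees(np.arctan2(R[1,0],R[0,0])))
c=blobs(mask(im,(100,120,60),(125,255,255)))[0]
print(cv2.boundingRect(c),cv2.minAreaRect(c))
p=c[:,0];far=p[p[:,1]>=p[:,1].max()-1];e=px2w('wrist',[far.mean(0)],.102,o)[0];print('far edge',e)
L,Rr=[],[]
for r in range(195,240,5):
    q=p[p[:,1]==r][:,0];L.append((q.min(),r));Rr.append((q.max(),r))
M=px2w('wrist',(np.array(L)+np.array(Rr))/2,.102,o);d=np.polyfit(M[:,1],M[:,0],1);ang=np.degrees(np.arctan2(1,d[0]));print('fin ang',ang,'mid x at y',d)
print('centre',e[:2]+.02*np.array([np.cos(np.radians(ang)),np.sin(np.radians(ang))]))
w=mask(im,(0,0,150),(180,70,255));w[:160]=0;w[260:]=0;w[:,:285]=0;w[:,370:]=0
for c in blobs(w)[:2]:
    (x,y),r=cv2.minEnclosingCircle(c);print('drum',x,y,r,px2w('wrist',[(x,y)],.042,o))
o,im=ld('w1')
P=px2w('wrist',[(161,105),(241,27)],.006,o);print('plate corners',P,np.linalg.norm(P[0]-P[1]))
b=mask(im,(105,120,80),(125,255,255))
for c in blobs(b,15):
    q=c[:,0].astype(float);W=px2w('wrist',q,.059,o)[:,:2]
    m=W.mean(0);v=np.linalg.svd(W-m)[2][0];v*=-np.sign(v[1]);s=(W-m)@v
    print(cv2.contourArea(c),q[q[:,1].argmin()],q[q[:,1].argmax()],'mean',m,'ang',np.degrees(np.arctan2(v[1],v[0])),'start',m+v*s.min(),'end',m+v*s.max())
g=mask(im,(3,170,120),(14,255,255))
for c in blobs(g,15):print('or',cv2.boundingRect(c))
```

```text
yaw 98.02768642578992
(316, 182, 23, 67) ((327.1438293457031, 214.88357543945312), (21.103708267211914, 66.04961395263672), 1.2453643083572388)
far edge [0.45760748 0.2621982  0.102     ]
fin ang 96.8761337433551 mid x at y [-0.12059067  0.48940421]
centre [0.45521301 0.28205434]
drum 325.5 202.5 30.732818603515625 [[0.45472745 0.28133114 0.042     ]]
plate corners [[0.40458606 0.06652592 0.006     ]
 [0.49373089 0.09835367 0.006     ]] 0.09465624798871933
380.0 [235. 162.] [359. 307.] mean [ 0.48169791 -0.07068913] ang -71.35627928046208 start [0.45722595 0.00184468] end [ 0.50801605 -0.14869494]
360.0 [403. 284.] [412. 315.] mean [ 0.54943999 -0.15630742] ang -77.26191130863465 start [ 0.54603605 -0.1412496 ] end [ 0.55254256 -0.17003204]
352.0 [271. 131.] [394. 283.] mean [ 0.51563712 -0.05895336] ang -71.35804186394132 start [0.49125757 0.01331391] end [ 0.54198596 -0.1370581 ]
222.0 [374. 305.] [375. 334.] mean [ 0.51254012 -0.16242105] ang -101.2210537907876 start [ 0.51503664 -0.14983697] end [ 0.50957965 -0.17734376]
or (15, 9, 43, 69)
or (67, 92, 39, 47)
or (24, 103, 29, 34)
or (238, 133, 32, 28)
or (0, 118, 15, 22)
or (118, 272, 17, 27)
or (5, 63, 16, 29)
or (103, 301, 22, 8)
or (16, 104, 10, 14)
or (0, 103, 12, 15)
or (60, 51, 11, 9)
or (0, 0, 11, 10)
or (18, 65, 11, 16)
or (98, 290, 10, 11)
or (39, 330, 13, 15)
or (58, 72, 10, 10)
```

jog_arm(motion=[0.2, 0.05, 0, 0, 0, 0.29, 0, 0, 0, 0.9, 0, 0, 0, 0, 0, 0, 0.9, 0, 0, 0, 0, 0, 0, 0.9, 0, 0, 0, 0, 0, 0, 0.8, 0, 0, 0, 0, 0, 0, 0.5, 0, 0, 0, 0, 0, 0, 0, 0, 0, 0, 0], grip_force=50)

```text
time: 4.58
position: [0.4563, 0.2791, 0.0721]
tool_rot: [0.666, 0.746, -0.002, -0.001]
ft_force: [-0.3, 0.6, 0.4]
grip_width: 0.0431
grip_force: 0.0
```

Run:
```python
from h import *
o=robot.get_obs();print(o['position'],o['tool_rot'],o['ft_force'])
im=robot.camera('wrist');cv2.imwrite('pics/w3.png',im)
```

```text
[0.45626339 0.27914731 0.07206241] [ 0.66571626  0.7462029  -0.00154909 -0.0008278 ] [-0.34248377  0.59308275  0.42160334]
```

View pics/w3.png

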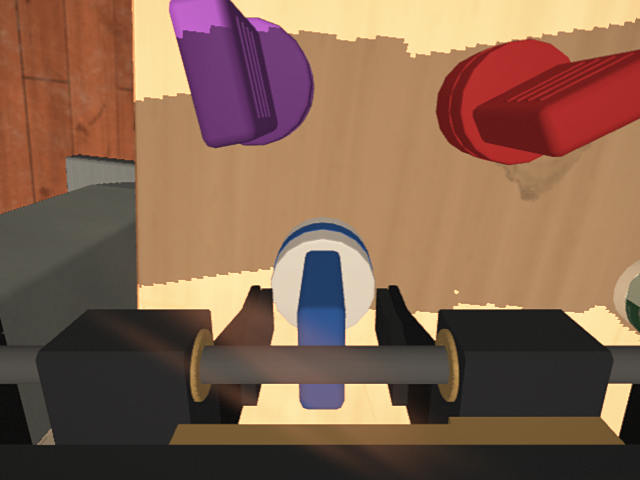

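The fin (cols 300–345) sits centred between the open fingers (272 and 378). I'll close the gripper.

jog_arm(motion=[0.05, 0, 0, 0, 0, 0, 1, 0, 0, 0, 0, 0, 0, 1, 0, 0, 0, 0, 0, 0, 1, 0, 0, 0, 0, 0, 0, 1, 0, 0, 0, 0, 0, 0, 1, 0, 0, 0, 0, 0, 0, 1], grip_force=50)

```text
time: 5.38
position: [0.4562, 0.2823, 0.0739]
tool_rot: [0.665, 0.747, 0.0, -0.0]
ft_force: [-0.5, 0.6, 4.4]
grip_width: 0.0156
grip_force: 50.0
```

Run:
```python
from h import *
o=robot.get_obs();print(o['position'],o['tool_rot'],o['ft_force'],o['grip_width'],o['grip_force'])
R=Ro.from_quat(o['tool_rot']).as_matrix();print('yaw',np.degrees(np.arctan2(R[1,0],R[0,0])))
im=robot.camera('wrist');cv2.imwrite('pics/w4.png',im)
p=blobs(mask(im,(100,120,40),(125,255,255)),200)
for c in p[:3]: print(cv2.boundingRect(c))
q=[];
# drum white rim ellipse
w=mask(im,(0,0,130),(30,90,255));w[:210]=0
c=[c for c in p if True]
far=np.vstack(p)[:,0];lo=far[far[:,1]>=far[:,1].max()-1]
e=px2w('wrist',[lo.mean(0)],.102,o)[0];print('far edge tool x,y',(R.T@(e-o['position'])))
```

```text
[0.45621722 0.28226114 0.07385508] [ 6.64833370e-01  7.46991691e-01  2.28573245e-05 -4.86704868e-05] [-0.52164977  0.58294449  4.4366082 ] 0.015562305070771613 49.98052954673767
yaw 96.66091320995068
(301, 257, 48, 88)
(303, 384, 43, 28)
(281, 228, 87, 29)
far edge tool x,y [-0.02006058 -0.00299778 -0.02814689]
```

jog_arm(motion=[0, 0, -0.6, 0, 0, 0, 1, 0, 0, -0.5, 0, 0, 0, 1, -0.77, -0.077, 0, 0, 0, -0.4, 1, -0.77, -0.077, 0, 0, 0, 0, 1, -0.77, -0.077, 0, 0, 0, 0, 1, -0.77, -0.077, 0, 0, 0, 0, 1, -0.77, -0.077, 0, 0, 0, 0, 1, -0.77, -0.077, 0, 0, 0, 0, 1, -0.77, -0.077, 0, 0, 0, 0, 1, -0.38, -0.038, 0, 0, 0, -0.8, 1, 0, 0, 0, 0, 0, -0.9, 1, 0, 0, 0, 0, 0, -0.9, 1])

```text
time: 6.92
position: [0.4657, 0.0499, 0.1171]
tool_rot: [0.583, 0.813, -0.0, -0.0]
ft_force: [0.4, 0.3, -1.8]
grip_width: 0.0158
grip_force: 50.0
```

```bash
cat > st.py <<'E'
from h import *
o=robot.get_obs();R=Ro.from_quat(o['tool_rot']).as_matrix()
M=np.array([.4745,.0072]);a=np.radians(-71.36);X=np.array([np.cos(a),np.sin(a)]);Y=np.array([-X[1],X[0]])
d=o['position'][:2]-M;f=o['ft_force']
print('t',o['time'],'base x,y mm',1e3*d@X,1e3*d@Y,'z',1e3*o['position'][2],'yaw',np.degrees(np.arctan2(R[1,0],R[0,0])),'tilt',np.degrees(np.arccos(-R[2,2])),'F x,y,z',f[:2]@X,f[:2]@Y,f[2],'grip',o['grip_width'],o['grip_force'])
E
python3 st.py
```

```text
t 6.925 base x,y mm -43.32525851048875 5.280123295358116 z 117.08073557312568 yaw 108.72405999568136 tilt 0.03830718556635747 F x,y,z -0.16769555178400147 0.49136253165430216 -1.833394967875887 grip 0.015829852011741873 49.980765231885016
```

jog_arm(motion=[0, -0.08, 0.45, 0, 0, 0, 1, 0, 0, 0.4, 0, 0, 0, 1, 0, 0, 0.03, 0, 0, 0, 1, 0, 0, 0.02, 0, 0, 0, 1, 0, 0, 0, 0, 0, 0, 1])

```text
time: 7.55
position: [0.4632, 0.0494, 0.0819]
tool_rot: [0.583, 0.812, 0.0, 0.0]
ft_force: [0.6, -0.3, -2.5]
grip_width: 0.016
grip_force: 50.0
```

```bash
python3 st.py
python3 - <<'E'
from h import *
a=robot.camera("scene")
cv2.imwrite('pics/s5.png',cv2.resize(a[170:310,260:400],(800,800))[:600])
E
```

```text
t 7.55 base x,y mm -43.57957165109845 2.7709394845051616 z 81.94157215777956 yaw 108.66033849323432 tilt 0.060528915143828764 F x,y,z 0.43559150074776376 0.4642391692573991 -2.469776316749023 grip 0.01602972533422538 49.97991663403809
```

View pics/s5.png

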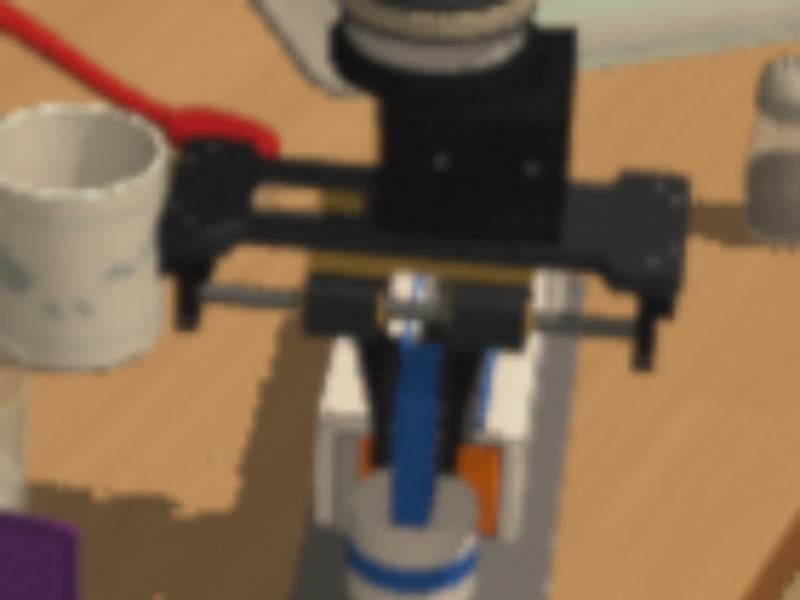

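jog_arm(motion=[-0.2, -0.02, 0.02, 0, 0, 0, 1, -0.3, 0, 0, 0, 0, 0, 1, -0.3, 0, 0, 0, 0, 0, 1, 0, 0, 0, 0, 0, 0, 1])

```text
time: 8.1
position: [0.4708, 0.0183, 0.0805]
tool_rot: [0.584, 0.812, -0.001, -0.002]
ft_force: [-3.2, 1.6, -0.8]
grip_width: 0.0152
grip_force: 50.0
```

```bash
python3 st.py
```

```text
t 8.1 base x,y mm -11.700080666503938 0.028337466766162223 z 80.47032850979154 yaw 108.56084315094813 tilt 0.22178208520555834 F x,y,z -2.5697719062728694 -2.4649019276218844 -0.7849191723435922 grip 0.015162681813617162 49.97727558016777
```

jog_arm(motion=[-0.2, 0.04, 0, 0, 0, 0, 1, -0.2, 0, 0, 0, 0, 0, 1, -0.2, 0, 0, 0, 0, 0, 1, 0, 0, 0, 0, 0, 0, 1])

```text
time: 8.6
position: [0.478, -0.0032, 0.0801]
tool_rot: [0.583, 0.812, -0.002, -0.003]
ft_force: [-6.0, 1.0, -2.7]
grip_width: 0.0153
grip_force: 50.0
```

```bash
python3 st.py
```

```text
t 8.6 base x,y mm 10.956340149219427 -0.05140258654200913 z 80.0611302517657 yaw 108.6787684410345 tilt 0.44637803884999405 F x,y,z -2.8804633322011273 -5.370842582507086 -2.717748897209367 grip 0.015287188926474914 49.97497865231708
```

jog_arm(motion=[-0.2, 0.03, 0, 0, 0, 0, 1, -0.2, 0, 0, 0, 0, 0, 1, -0.2, 0, 0, 0, 0, 0, 1, 0, 0, 0, 0, 0, 0, 1])

```text
time: 9.1
position: [0.4894, -0.0264, 0.0804]
tool_rot: [0.583, 0.812, -0.001, -0.001]
ft_force: [-3.9, -1.7, -3.1]
grip_width: 0.0158
grip_force: 50.0
```

```bash
python3 st.py
```

```text
t 9.1 base x,y mm 36.62441720399795 3.4179948606424126 z 80.3589663489722 yaw 108.64931319507191 tilt 0.11441959843605254 F x,y,z 0.3342304648745551 -4.277186812388305 -3.1058104708707903 grip 0.015752776015520126 49.97515953378752
```

jog_arm(motion=[-0.2, -0.03, 0, 0, 0, 0, 1, -0.2, -0.02, 0, 0, 0, 0, 1, -0.1, 0, 0, 0, 0, 0, 1, 0, 0, 0, 0, 0, 0, 1])

```text
time: 9.6
position: [0.4961, -0.0465, 0.081]
tool_rot: [0.583, 0.812, 0.0, 0.002]
ft_force: [-1.4, -2.7, -3.0]
grip_width: 0.0158
grip_force: 50.0
```

```bash
python3 st.py
```

```text
t 9.6 base x,y mm 57.783664926767365 3.3368535149731855 z 81.01918085374328 yaw 108.6412701509128 tilt 0.1847138588870423 F x,y,z 2.1422213340333625 -2.217129605592717 -3.0237356110825493 grip 0.01580511410507262 49.97614961117506
```

jog_arm(motion=[-0.1, -0.06, 0, 0, 0, 0, 1, -0.1, 0, 0, 0, 0, 0, 1, -0.1, 0, 0, 0, 0, 0, 1, 0, 0, 0, 0, 0, 0, 1])

```text
time: 10.1
position: [0.4972, -0.0583, 0.0809]
tool_rot: [0.583, 0.812, -0.0, 0.001]
ft_force: [-2.3, -3.3, -2.3]
grip_width: 0.0157
grip_force: 50.0
```

```bash
python3 st.py
```

```text
t 10.1 base x,y mm 69.35560755470235 0.542088472342865 z 80.89725630873518 yaw 108.6611626640355 tilt 0.11896598980232424 F x,y,z 2.3491091313491728 -3.263795252610792 -2.333036244899905 grip 0.01574318370943573 49.97541086515412
```

jog_arm(motion=[-0.1, 0, 0, 0, 0, 0, 1, -0.1, 0, 0, 0, 0, 0, 1, 0, 0, 0, 0, 0, 0, 1])

```text
time: 10.48
position: [0.4996, -0.0653, 0.0808]
tool_rot: [0.584, 0.812, 0.0, 0.001]
ft_force: [-2.1, 0.3, -2.8]
grip_width: 0.0157
grip_force: 50.0
```

```bash
python3 st.py
```

```text
t 10.475 base x,y mm 76.74345952907355 0.5873834483971514 z 80.83785200779211 yaw 108.60348961531784 tilt 0.08010832401126482 F x,y,z -0.9504488325616531 -1.8710842794234277 -2.7837810751583967 grip 0.01571462463709995 49.977572187781334
```

jog_arm(motion=[-0.05, 0, 0, 0, 0, 0, 1, -0.025, 0, 0, 0, 0, 0, 1, 0, 0, 0, 0, 0, 0, 1])

```text
time: 10.85
position: [0.5004, -0.068, 0.0809]
tool_rot: [0.583, 0.812, 0.0, 0.001]
ft_force: [-0.3, 0.0, -2.5]
grip_width: 0.0158
grip_force: 50.0
```

```bash
python3 st.py
```

```text
t 10.85 base x,y mm 79.55964593120657 0.5420594341559806 z 80.87818147392376 yaw 108.65233405607769 tilt 0.0761545166593538 F x,y,z -0.12411173901388632 -0.2623989478393004 -2.5063220837948137 grip 0.01578765950494183 49.98008892405778
```

jog_arm(motion=[-0.05, 0, 0, 0, 0, 0, 1, -0.025, 0, 0, 0, 0, 0, 1, 0, 0, 0, 0, 0, 0, 1])

```text
time: 11.22
position: [0.501, -0.0709, 0.0808]
tool_rot: [0.583, 0.812, 0.0, 0.0]
ft_force: [-0.3, 0.2, -2.7]
grip_width: 0.0156
grip_force: 50.0
```

```bash
python3 st.py
```

```text
t 11.225 base x,y mm 82.43211300040949 0.15921400411075481 z 80.7747808503642 yaw 108.64984218725212 tilt 0.02189863279961388 F x,y,z -0.30199143545317775 -0.17049263090750105 -2.683654541784263 grip 0.01563286888163318 49.97995545621961
```

jog_arm(motion=[-0.05, 0, 0, 0, 0, 0, 1, -0.025, 0, 0, 0, 0, 0, 1, 0, 0, 0, 0, 0, 0, 1])

```text
time: 11.6
position: [0.5009, -0.0725, 0.0806]
tool_rot: [0.583, 0.812, 0.0, -0.001]
ft_force: [-0.5, 4.9, -0.1]
grip_width: 0.0155
grip_force: 50.0
```

jog_arm(motion=[0, 0, 0, 0, 0, 0, 1])

```text
time: 11.72
position: [0.5009, -0.0725, 0.0806]
tool_rot: [0.583, 0.812, 0.0, -0.001]
ft_force: [-0.3, 5.5, -1.5]
grip_width: 0.0154
grip_force: 50.0
```

```bash
python3 st.py
```

```text
t 11.725 base x,y mm 83.96027500718239 -0.43658173912191245 z 80.61017462157608 yaw 108.63027193900645 tilt 0.14499640292546245 F x,y,z -5.334805619866148 1.5143932523266372 -1.4975658938850156 grip 0.015413095056417457 49.984697699546814
```

jog_arm(motion=[-0.03, 0.02, 0, 0, 0, 0, 1, 0, 0, 0, 0, 0, 0, 1])

```text
time: 11.98
position: [0.5013, -0.0729, 0.0805]
tool_rot: [0.583, 0.812, 0.0, -0.002]
ft_force: [-2.7, 6.3, -0.2]
grip_width: 0.0158
grip_force: 50.0
```

```bash
python3 st.py
```

```text
t 11.975 base x,y mm 84.49856463079986 -0.26041944219682023 z 80.50807979896088 yaw 108.62951892424012 tilt 0.25790208801054537 F x,y,z -6.83047865810885 -0.5401847123245274 -0.24079281754480117 grip 0.01580307039813047 49.98195419088006
```

jog_arm(motion=[-0.025, 0, 0, 0, 0, 0, 1, -0.025, 0, 0, 0, 0, 0, 1, 0, 0, 0, 0, 0, 0, 1])

```text
time: 12.35
position: [0.5014, -0.074, 0.0805]
tool_rot: [0.584, 0.812, 0.0, -0.003]
ft_force: [-0.9, 9.6, 0.6]
grip_width: 0.0157
grip_force: 50.0
```

```bash
python3 st.py
```

```text
t 12.35 base x,y mm 85.51264928219682 -0.41409178780050127 z 80.49639983715343 yaw 108.59669049546282 tilt 0.35053013967223506 F x,y,z -9.38684710278518 2.265366477499647 0.6390446527128509 grip 0.01567700454361178 49.98567005619407
```

jog_arm(motion=[-0.03, 0.01, 0, 0, 0, 0, 1, -0.025, 0, 0, 0, 0, 0, 1, 0, 0, 0, 0, 0, 0, 1])

```text
time: 12.72
position: [0.5017, -0.075, 0.0804]
tool_rot: [0.584, 0.812, 0.001, -0.004]
ft_force: [-1.6, 10.3, 1.7]
grip_width: 0.0157
grip_force: 50.0
```

```bash
python3 st.py
```

```text
t 12.725 base x,y mm 86.5716982383641 -0.4924298186612077 z 80.381927466882 yaw 108.56883417238633 tilt 0.49117675442522585 F x,y,z -10.251306941305726 1.7930124671498915 1.725999861730214 grip 0.01566922120922473 49.9875183776021
```

jog_arm(motion=[-0.03, 0, 0, 0, 0, 0, 1, -0.02, 0, 0, 0, 0, 0, 1, 0, 0, 0, 0, 0, 0, 1, 0, 0, 0, 0, 0, 0, 1])

```text
time: 13.22
position: [0.5017, -0.0759, 0.0802]
tool_rot: [0.584, 0.812, 0.001, -0.005]
ft_force: [-2.2, 13.8, 1.7]
grip_width: 0.0155
grip_force: 50.0
```

```bash
python3 st.py
```

```text
t 13.225 base x,y mm 87.46495494642488 -0.7921115566031602 z 80.20916588258368 yaw 108.54768916306662 tilt 0.610037456686317 F x,y,z -13.759730175216603 2.311037226514762 1.694248361471755 grip 0.015495086237769058 49.99183785170317
```

jog_arm(motion=[0, 0, 0, 0, 0, 0, 1, 0, 0, 0, 0, 0, 0, 1, 0, 0, 0, 0, 0, 0, 1, 0.05, 0.01, 0, 0, 0, 0, 1, 0.05, 0, 0, 0, 0, 0, 1, 0.05, 0, 0, 0, 0, 0, 1, 0.03, 0, 0, 0, 0, 0, 1, 0, 0, 0, 0, 0, 0, 1])

```text
time: 14.22
position: [0.503, -0.0736, 0.0806]
tool_rot: [0.583, 0.812, -0.0, -0.0]
ft_force: [-3.0, -0.5, -3.6]
grip_width: 0.0156
grip_force: 50.0
```

```bash
python3 st.py
```

```text
t 14.225 base x,y mm 85.68912831892031 1.1357747301838295 z 80.62403141518551 yaw 108.67583100349385 tilt 0.05822925174535992 F x,y,z -0.4615004833608327 -2.9909810215163186 -3.6362191589411386 grip 0.015598732003506607 49.97550085186958
```

jog_arm(motion=[0, -0.02, 0, 0, 0, 0, 1, 0, 0, 0.015, 0, 0, 0, 1, 0, 0, 0, 0, 0, 0, 1, 0, 0, 0, 0, 0, 0, 0, 0, 0, 0, 0, 0, 0, 0, 0, 0, 0, 0, 0, 0, 0, 0, 0, 0, 0, 0, 0, 0])

```text
time: 15.1
position: [0.5031, -0.0737, 0.0804]
tool_rot: [0.583, 0.812, 0.0, 0.001]
ft_force: [-0.2, 0.4, -0.0]
grip_width: 0.0416
grip_force: 0.0
```

```bash
python3 st.py
python3 - <<'E'
from h import *
cv2.imwrite('pics/w6.png',robot.camera('wrist'))
E
```

```text
t 15.1 base x,y mm 85.80980438819456 1.2212578004408634 z 80.36035889625059 yaw 108.65450361809067 tilt 0.06858928414266119 F x,y,z -0.4549744912839185 -0.055914980060564445 -0.018842100952487412 grip 0.04161931639508386 0.0
```

View pics/w6.png

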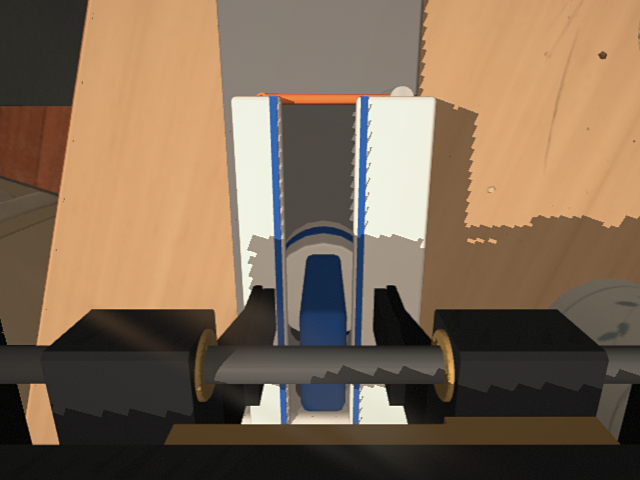

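The flap lies shut across the mouth (row 98, cols 260–390), and the cartridge stands in the bay with its fin free at cols 303–345. I'll retract straight up.

jog_arm(motion=[0, 0, -0.3, 0, 0, 0, 0, 0, 0, -0.6, 0, 0, 0, 0, 0, 0, -0.8, 0, 0, 0, 0, 0, 0, -0.9, 0, 0, 0, 0, 0, 0, -0.9, 0, 0, 0, 0, 0, 0, 0, 0, 0, 0, 0, 0, 0, 0, 0, 0, 0, 0])

```text
time: 16.02
position: [0.5021, -0.0733, 0.2202]
tool_rot: [0.583, 0.812, -0.0, -0.0]
ft_force: [0.2, 0.2, 0.1]
grip_width: 0.0435
grip_force: 0.0
```

```bash
python3 st.py
python3 - <<'E'
from h import *
cv2.imwrite('pics/w7.png',robot.camera('wrist'))
E
```

```text
t 16.025 base x,y mm 85.08808203442877 0.3930075794686445 z 220.20279843659924 yaw 108.66241490518631 tilt 0.015469134417060893 F x,y,z -0.0976048723588002 0.2615797950701912 0.056114486158630406 grip 0.043491751962285836 0.0
```

View pics/w7.png

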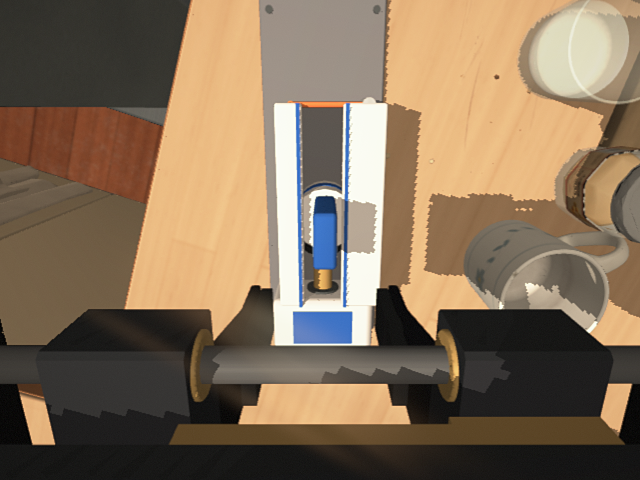

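The cartridge stands upright in the bay (fin at (325,232)) with the flap shut (row 103) and the gripper clear. Handing in.

```bash
python3 -c "
from rig import robot
print(robot.hand_in())"
```

```text
the job is handed in; nothing more can be done
None
```

I handed the job in, with no verdict returned: the cartridge was pressed on the nozzle at 13.8 N by the wrist sensor (about 12 N intended) and left standing in the bay with the flap shut; the bystanders were not checked, but nothing near them was touched.

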